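# Feel for the keyway of the supply box

## Task

Unlock the grey supply box: take the black-handled key out of its wooden stand, put it in the round lock in the box's lid and, pressing only lightly, turn it gently back and forth until it finds the hidden slot and drops fully home. Then turn it clockwise by about 60 degrees and let go, leaving it standing fully home in the lock. Never force the key, and do not disturb the bead case, the flask or the marker caddy.

Things in the scene. Friction and masses are not known exactly. Their poses are not given: they have to be found in the camera images.
- key_grip (a point): Centre of the key's flat black handle: 10 mm thick along this point's x axis, 34 mm wide along y, 28 mm high along z. z points up the key, away from its tip; half a turn about z looks and works the same. The key is loose, 40 to 85 g, and stands upright in its stand at the start, hung by its collar.
- key_tip (a point): Lower end of the key, 63 mm below key_grip, same axes. The lowest 9 mm is a flat tongue, 3.5 mm thick along x, 18 mm wide along y. Above it is a round shank 21 mm in diameter (lower rim bevelled to 17 mm), up to the handle. Round the shank is a collar 30 mm in diameter and 3 mm thick, its underside 36 mm above this tip.
- key_stand: Fixed wooden block 70 x 70 x 45 mm; origin at the centre of its underside, z up. The key stands in a round hole, 23.5 mm wide and 40 mm deep, in the middle of its top. Raise the key more than 37 mm to clear the hole.
- supply_box: Fixed grey steel box, 200 mm (x) by 240 mm (y) by 82 mm high; origin at the centre of its underside, z up. The lock is a round steel barrel in the lid near the box's -x side. More than 20 N between key and box counts as forcing.
- lock_mouth (a point): Centre of the open mouth of the lock barrel, at its rim, 4.5 mm above the lid; axes parallel to the box's, z up. The bore is vertical, 23 mm in diameter; the barrel's outer diameter is 36 mm. With the key fully home key_grip is 32 mm above this point.
- plug_top (a point): Point in the bore 22 mm below the mouth (fixed to the box, box axes): top of the resting plug, which has a slot 5 mm wide, 9.5 mm deep, across its whole width. The slot is not seen; it lies along the box's y axis give or take up to 1 rad. A tongue out of line lands here (key_grip 41 mm above the mouth); the plug then yields 4 mm against a spring, 2 to 5 N, and is rigid below.
- plug (a joint): Clockwise turn of the plug seen from above, rad: 0 at the start (locked), rigid stops at -0.6 and 1.57; tells nothing of the slot's direction. Pressed lightly it stays still until the tongue is in line (within about 0.1 rad): it springs up round the tongue, the force vanishes and the key can go home. With the key in, it turns with 0.04 N m friction and 0.1 rad play, and stays. 1.05 rad unlocks.
- bead_case_mid (a point): Centre of a loose pale plastic case, 60 x 90 x 24 mm, lying on the rear (+x) half of the box's lid. Leave alone.
- flask_mid (a point): Centre, half-way up, of a loose dark steel drinking flask, 70 mm in diameter and 200 mm tall, standing on the table. Leave alone.
- marker_caddy_mid (a point): Centre of the body of a loose black marker caddy, 80 x 90 x 100 mm, with markers standing 38 mm out of its top. Leave alone.
Things that resemble listed ones, but are neither listed nor needed, are in the scene too. Of the things like the part that bears key_grip, leave any that is purple; of the rest the smaller one is meant. There is more than one size of the key_stand; the one meant has the size given above.

How it is judged:
By the outcome, as a careful person would: the job done as asked, in the order asked, and still so for the second after the job is handed in, with the robot touching nothing.
It also fails if it takes over 72 s, if anything falls off the work surface, if the arm or the gripper's body presses on something with over 40 N, if the wrist force passes 120 N, or if a joint passes its speed limit or range.

## Robot

A 7-joint arm with a two-finger parallel gripper is mounted at the origin on the work surface. World frame = base frame: x ahead of the robot, y to its left, z up, the work surface at z = 0. Lengths are in m, angles in rad, forces in N, time in s.
With the tool pointing down it reaches from about 0.4 to 0.875 m from the base axis. Payload 6.5 kg.
Tool frame: the origin (TCP) lies between the finger pads; the fingertips stand r.tcp_to_tips ahead of it and the grasp point (between the pads) lies 6 mm ahead of it (r.tcp_to_tips is the distance from the TCP to the fingertips, in m); z points along the fingers, y is the direction in which the jaws open and shut (so a half turn about z gives the same grasp; the last joint's range is limited). The gripper opens to 85 mm and grips with 20 to 120 N. Pads are 22 mm wide; open, the fingers measure 114 mm over their backs; the gripper's body (76 mm by 85 mm) begins 54 mm behind the grasp point. The pads swing forward as they close: fully open they stand 13 mm farther back than shut.
Start: joints at [-1.188, 0.536, -0.004, 1.538, 0.003, 1.067, -0.071], TCP at [0.282, 0.586, 0.256] pointing down, gripper open.
Joint ranges: [-2.7, 2.7], [-0.37, 2.16], [-1.27, 1.26], [0.24, 2.4], [-1.31, 4.45], [0.19, 1.91], [-2.76, 2.76]. Speed limits (rad/s): [2.39, 2.39, 3.14, 3.14, 3.14, 3.14, 3.14].

## Interface

Orientations are given as a unit quaternion [x, y, z, w].
In Python, from bench import status, eyes, sign_off, spotter, r gives the robot as it stands.
- The arm moves only by the shell command python3 -m crank 'ROWS'. ROWS is a JSON object of lists of equal length, an entry for each row: "jaw": the closure, from 0 (fully open) to 1 (shut); "translation": the shift along the tool's x, y, z in mm, a list of three; "dr": the turn, a rotation vector about the tool's x, y, z in degrees, a list of three. A call has 1 to 8 rows; each row is the pose to reach, as a shift and turn from the pose commanded when the call began, along the tool's axes at that moment; what a row does not reach only later rows make up. A row lasts 1/10 s, in which the tool goes at most 50 mm and 8.59 degrees, less where a joint would pass 70% of its speed; a pose out of reach is approached as far as the arm can. A call with a gripper value outside its range is refused whole. The fingers move at their own pace and stop on an object; the grip force is fixed at half the most. Time passes only in rows, so rows that repeat a pose let the fingers close. It gives the time, the measured TCP pose, the force and the opening at its end, in the units of the state.
- status.read_state(): the state, without advancing time (a new reading comes with each control period).
- eyes.camera(name): name is "side" or "top" or "wrist"; returns a dict with "frame" (420x560x3 uint8, red, green, blue), "range_z" (420x560 float32, m along the optical axis (not along the pixel's ray), 0 where there is no reading), "fx", "fy", "cx", "cy" (pixels), "extrinsics" (4x4, takes a point from world to camera coordinates); the wrist camera has in their place "mount" (4x4, takes a point from camera to tool coordinates, whose origin is the TCP and whose axes are the flange's). Camera axes: x right, y down, z forward; pixel columns grow to the right and rows downward; lengths in m; the calibration is good to about 2 mm. The wrist camera is an equidistant fisheye: a pixel r from the principal point sees the ray r / f radians off the axis. A picture is of the moment at which its call begins: read the wrist's pose just before it.
- sign_off(): hands the job in, once; it reports no verdict.
Trained networks look in a picture, given as the dict that the camera call returned (one of the last four; its "shot" number tells which), for a name from the list of things; names that differ only in an ending like _2 or _b are one class to them, and where a whole thing is asked for, a point or a joint stands for the part that bears it (a point fixed in the world has none). Each returns a list of dicts, best first, with "conf" (0 to 1); they miss things now and then, are a little off and sometimes report something else, mostly with a low value. They report only what shows in the picture. A call takes as long as a camera call. They do not tell look-alikes from the thing itself.
- spotter.recognise(picture, name): "point" ([x, y, z] in m, in world coordinates, good to about 4 mm: the middle of the surface that is visible of it).
- spotter.regions_of(picture, name): "mask" (420x560 bool, what is visible of it).
- spotter.spot_point(picture, name): "point" ([x, y, z] in m, in world coordinates, good to about 4 mm: a listed point, or the origin of a listed thing).
The state is a dict: "clock": time; "qpos": joint angles; "dq": joint speeds; "joint_efforts": joint torques, N m; "tcp_pos": TCP position; "orientation": TCP orientation; "contact_force": force on the tool from outside, world axes, zero at the start; "torque": the same for the moment, N m; "gripper_width": opening from 0.0 (shut) to 1.0 (fully open).
Only numpy, scipy, OpenCV 4.12 (cv2) and the standard library are available. Lean on these libraries where they do the work, as an engineer would, in place of code of your own. Each camera call takes 0.05 s, during which the arm holds its last target.

## Working session

There is one attempt and no reset: what is moved stays moved. The work goes in short steps, Python scripts to look and compute and a shell command to move; the robot and the scene stay as the last step left them, time stands still between calls to the robot, and variables do not carry over. Pictures are saved under pics/ and viewed, and the job is handed in when it is done.

```bash
ls; mkdir -p pics
cat > h.py <<'E'
import numpy as np, cv2
from bench import status, eyes, sign_off, spotter, r
from scipy.spatial.transform import Rotation as R
def save(p,n): cv2.imwrite('pics/'+n,p['frame'][:,:,::-1])
def px(p,P):
    c=p['extrinsics']@np.r_[P,1]; return np.round([p['fx']*c[0]/c[2]+p['cx'],p['fy']*c[1]/c[2]+p['cy']],0)
def cloud(p):
    v,u=np.mgrid[:420,:560]; z=p['range_z']
    c=np.stack([(u-p['cx'])/p['fx']*z,(v-p['cy'])/p['fy']*z,z,np.ones_like(z)],-1)
    w=c@np.linalg.inv(p['extrinsics']).T
    return w[...,:3]
E
python3 - <<'E'
from h import *
print(status.read_state(), r.tcp_to_tips)
for n in ['top','side']:
    p=eyes.camera(n); save(p,n+'0.png')
    for k in ['key_grip','key_stand','lock_mouth','supply_box','bead_case_mid','flask_mid','marker_caddy_mid']:
        for d in spotter.spot_point(p,k): print(n,k,np.round(d['point'],4),round(d['conf'],2),px(p,d['point']))
E
```

```text
pics
{'clock': 0.0, 'qpos': array([-1.18819671,  0.53714226, -0.00445509,  1.53886778,  0.0026025 ,
        1.06729135, -0.07121527]), 'dq': array([ 7.85831172e-04, -8.23182056e-04, -7.35453909e-05, -1.01988441e-03,
        6.93863385e-04,  1.81094850e-03,  1.38623216e-03]), 'joint_efforts': array([ 1.05096602e-03, -5.83418298e+01,  1.04954716e+00, -2.59093541e+01,
        1.24383043e-02,  9.71299130e-03,  1.84030677e-05]), 'tcp_pos': array([0.281777  , 0.58510216, 0.25543047]), 'orientation': array([ 2.22486070e-01,  9.74935497e-01, -8.41335161e-04, -1.30981733e-04]), 'contact_force': array([-0.0340138 ,  0.29998009, -0.31831456]), 'torque': array([ 0.05324126,  0.01631976, -0.01927346]), 'gripper_width': 0.9995922685630358} 0.025
top key_grip [ 0.5055 -0.3127  0.0622] 0.6 [414. 233.]
top key_grip [ 0.53   -0.2211  0.0735] 0.55 [377. 222.]
top key_grip [ 0.4392 -0.2164  0.0839] 0.49 [376. 259.]
top key_stand [ 0.6615 -0.2738 -0.0014] 0.92 [392. 176.]
top key_stand [ 0.5304 -0.2226  0.0019] 0.78 [372. 225.]
top lock_mouth [0.5242 0.183  0.0859] 0.94 [209. 220.]
top lock_mouth [0.522 
[... 259 characters left out ...]

top marker_caddy_mid [ 0.6305 -0.4536  0.0518] 0.84 [469. 185.]
side key_grip [ 0.434  -0.2201  0.0934] 0.91 [265. 268.]
side key_grip [ 0.5099 -0.3122  0.0625] 0.69 [318. 300.]
side key_grip [0.6262 0.1501 0.094 ] 0.63 [278. 169.]
side key_grip [ 0.5299 -0.2205  0.0714] 0.58 [306. 265.]
side key_stand [ 0.6626 -0.2747 -0.002 ] 0.66 [368. 290.]
side key_stand [ 0.5357 -0.2232 -0.0017] 0.57 [307. 289.]
side lock_mouth [0.5229 0.1798 0.0839] 0.98 [241. 174.]
side lock_mouth [0.5784 0.1776 0.0015] 0.53 [259. 195.]
side supply_box [ 0.5803  0.1783 -0.0018] 0.91 [260. 195.]
side bead_case_mid [0.6229 0.1485 0.0929] 0.93 [277. 170.]
side marker_caddy_mid [ 0.5296 -0.2252  0.0129] 0.74 [305. 286.]
```

Run:
```python
import cv2
t=cv2.imread('pics/top0.png');s=cv2.imread('pics/side0.png')
cv2.imwrite('pics/tc.png',cv2.resize(t[140:290,330:500],None,fx=4.5,fy=4,interpolation=2))
cv2.imwrite('pics/sc.png',cv2.resize(s[220:340,230:410],None,fx=4.4,fy=4.4,interpolation=2))
```

```text
(no output)
```

View pics/top0.png

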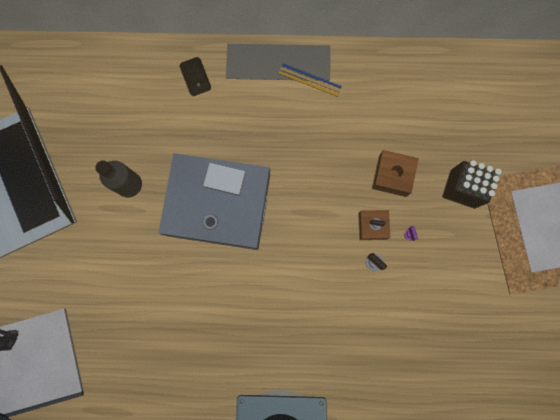

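View pics/side0.png

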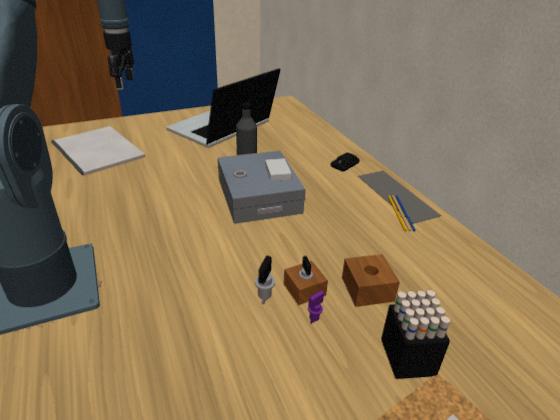

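```bash
sleep 0
```

```text
(no output)
```

View pics/tc.png

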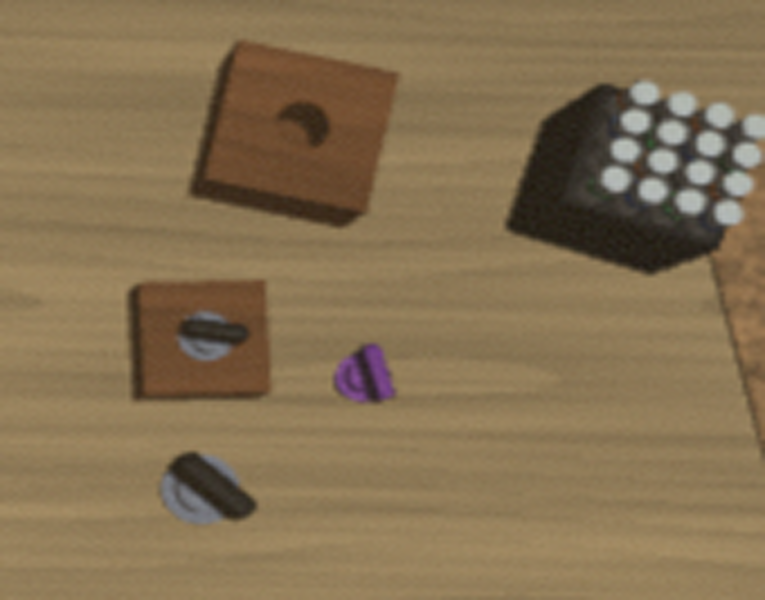

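View pics/sc.png

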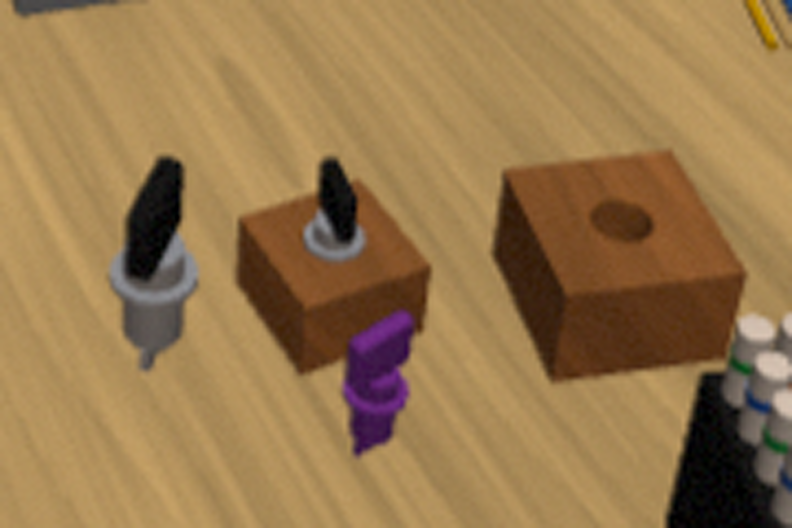

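```bash
cat > m.py <<'E'
from h import *
def rect(P):
    (c,s,a)=cv2.minAreaRect((P*1000).astype(np.float32)); return np.round(c,1),np.round(s,1),round(a,1)
for n in ['top','side']:
    p=eyes.camera(n); W=cloud(p); f=p['frame'].astype(int)
    def sel(c,rad,z0,z1): 
        d=np.hypot(W[...,0]-c[0],W[...,1]-c[1]); return (d<rad)&(W[...,2]>z0)&(W[...,2]<z1)&(p['range_z']>0)
    m=sel((.53,-.221),.055,.038,.049); print(n,'stand top',m.sum(),np.median(W[m][:,2]),rect(W[m][:,:2]))
    m=sel((.66,-.274),.075,.05,.09); print('other',m.sum(),np.median(W[m][:,2]),rect(W[m][:,:2]))
    m=sel((.53,-.221),.03,.065,.10); print('handle',m.sum(),np.percentile(W[m][:,2],[5,50,95]),rect(W[m][:,:2]),W[m].mean(0))
    m=sel((.53,-.221),.03,.047,.053); print('collar',m.sum(),rect(W[m][:,:2]),W[m].mean(0))
    m=sel((.437,-.218),.035,.02,.2); print('bigkey',m.sum(),np.percentile(W[m][:,2],[5,50,95]),rect(W[m][:,:2]))
    m=sel((.578,.178),.19,.076,.09); print('lid',m.sum(),np.median(W[m][:,2]),rect(W[m][:,:2]))
    m=sel((.523,.182),.03,.0845,.095); print('lock',m.sum(),rect(W[m][:,:2]),W[m].mean(0))
    for k in ['key_grip','key_tip','lock_mouth','plug_top','supply_box']:
        for d in spotter.spot_point(p,k)[:3]: print(n,k,np.round(d['point'],4),round(d['conf'],2))
E
python3 m.py
```

```text
top stand top 639 0.04546365832843957 (array([ 528.7, -221.2]), array([70.6, 71.5]), 1.8)
other 1256 0.05922668473360426 (array([ 660.2, -273.2]), array([91.9, 93.1]), 77.6)
handle 74 [0.07052608 0.08596143 0.09010141] (array([ 528.8, -220.3]), array([31.5, 10.8]), 80.5) [ 0.52741505 -0.21990836  0.08385177]
collar 141 (array([ 530.2, -220.4]), array([56.2, 58. ]), 30.8) [ 0.52953377 -0.21830572  0.04890279]
bigkey 277 [0.05322504 0.09319197 0.11199321] (array([ 434.1, -217.1]), array([38.8, 40.1]), 2.7)
lid 6964 0.08283645321388977 (array([575.4, 175.6]), array([241.7, 201.5]), 82.8)
lock 157 (array([522.2, 182.1]), array([56.7, 52.7]), 75.7) [0.52103732 0.18222541 0.08683705]
top key_grip [ 0.4426 -0.2184  0.0868] 0.65
top key_grip [ 0.5117 -0.3083  0.0615] 0.63
top key_grip [ 0.5334 -0.2189  0.0703] 0.46
top key_tip [ 0.5091 -0.3079 -0.003 ] 0.63
top lock_mouth [0.5252 0.1835 0.0851] 0.7
top plug_top [0.523  0.1849 0.0652] 0.88
top supply_box [ 5.771e-01  1.731e-01 -2.000e-04] 0.86
side stand top 681 0.045296975845951715 (array([ 529.6, -221.4]), array([72. , 72.2]), 3.3)
other 13
[... 283 characters left out ...]
44541 -0.22705357  0.04866589]
bigkey 559 [0.02644624 0.07019164 0.10885215] (array([ 434.5, -217. ]), array([41.6, 43.3]), 8.7)
lid 2592 0.08195956054507664 (array([575.2, 175. ]), array([246.9, 201.2]), 82.9)
lock 38 (array([524.2, 184.1]), array([41.8, 32.9]), 29.5) [0.52119826 0.18234894 0.08601892]
side key_grip [ 0.5106 -0.3119  0.0621] 0.74
side key_grip [ 0.4353 -0.2195  0.0894] 0.61
side key_grip [ 0.5316 -0.2237  0.0733] 0.6
side key_tip [ 0.438  -0.2203 -0.0022] 0.78
side key_tip [ 0.5103 -0.3131 -0.0015] 0.68
side key_tip [ 0.5295 -0.2211  0.0087] 0.55
side lock_mouth [0.5227 0.1814 0.084 ] 0.64
side plug_top [0.5214 0.1836 0.0624] 0.62
side supply_box [0.5757 0.1763 0.0022] 0.77
```

```bash
cat >> h.py <<'E'
def go(pos,yaw):
    """shift+turn from measured pose to TCP pos (m), tool y at world yaw deg, tool down"""
    s=status.read_state(); q=R.from_quat(s['orientation'])
    y=np.r_[np.cos(np.radians(yaw)),np.sin(np.radians(yaw)),0]; z=np.r_[0,0,-1]; x=np.cross(y,z)
    T=R.from_matrix(np.stack([x,y,z],1))
    print('t',np.round(q.inv().apply(np.array(pos)-s['tcp_pos'])*1000,1),'dr',np.round((q.inv()*T).as_rotvec(degrees=True),2))
def yaw():
    y=R.from_quat(status.read_state()['orientation']).apply([0,1,0]); return np.degrees(np.arctan2(y[1],y[0]))
E
python3 -c "
from h import *
go([.529,-.2212,.23],-9);print(yaw())"
```

```text
t [-572.6 -619.8   26.3] dr [ 0.    0.   73.29]
64.28655999231228
```

```bash
python3 -m crank '{"jaw":[0,0,0,0,0,0,0,0],"translation":[[-33,-36,0],[-66,-72,0],[-99,-108,0],[-132,-144,0],[-165,-180,0],[-198,-216,0],[-231,-252,0],[-264,-288,0]],"dr":[[0,0,5],[0,0,10],[0,0,15],[0,0,20],[0,0,25],[0,0,30],[0,0,35],[0,0,40]]}'
python3 -c "
from h import *
go([.529,-.2212,.23],-9);print(yaw())"
```

```text
clock: 2.2
tcp_pos: [0.3953, 0.2098, 0.2567]
orientation: [0.544, 0.839, 0.001, 0.0]
contact_force: [2.0, 0.5, 0.5]
gripper_width: 0.994
t [-448.   -53.9   26.4] dr [ 0.05 -0.04 33.09]
24.087676782350037
```

```bash
python3 -m crank '{"jaw":[0,0,0,0,0,0,0,0],"translation":[[-45,-5,0],[-90,-10,0],[-135,-16,0],[-180,-22,5],[-225,-27,10],[-270,-32,15],[-315,-38,20],[-360,-43,26]],"dr":[[0,0,4],[0,0,8],[0,0,12],[0,0,16],[0,0,20],[0,0,24],[0,0,28],[0,0,33]]}'
python3 -c "
from h import *
go([.529,-.2212,.23],-9);print(yaw())"
```

```text
clock: 3.0
tcp_pos: [0.5043, -0.136, 0.2305]
orientation: [0.76, 0.65, 0.0, 0.0]
contact_force: [1.0, 0.4, -0.3]
gripper_width: 1.004
t [-80.4  37.5   0.5] dr [ 0.06 -0.02  0.13]
-8.867956471705682
```

```bash
python3 -m crank '{"jaw":[0,0,0,0],"translation":[[-40,19,0],[-80,37,0],[-80,37,0],[-80,37,0]],"dr":[[0,0,0],[0,0,0],[0,0,0],[0,0,0]]}'
python3 - <<'E'
from h import *
s=status.read_state()
p=eyes.camera('wrist'); save(p,'w1.png'); print(p['mount'],p['fx'],p['cx'],p['cy'])
# fisheye pixels to world using range
v,u=np.mgrid[:420,:560]; a=(u-p['cx'])/p['fx'];b=(v-p['cy'])/p['fy'];th=np.hypot(a,b)+1e-9
z=p['range_z']; k=np.tan(th)/th; c=np.stack([a*k*z,b*k*z,z],-1)
M=p['mount']; t=c@M[:3,:3].T+M[:3,3]; W=t@R.from_quat(s['orientation']).as_matrix().T+s['tcp_pos']
W[z==0]=9
def sel(c,rad,z0,z1): 
    d=np.hypot(W[...,0]-c[0],W[...,1]-c[1]); return (d<rad)&(W[...,2]>z0)&(W[...,2]<z1)
def rect(P): return [np.round(i,1) for i in cv2.minAreaRect((P*1000).astype(np.float32))]
m=sel((.53,-.221),.055,.04,.05); print('stand',m.sum(),np.median(W[m][:,2]),rect(W[m][:,:2]))
m=sel((.53,-.221),.03,.065,.10); print('handle',m.sum(),np.percentile(W[m][:,2],[5,50,95]),rect(W[m][:,:2]))
m=sel((.53,-.221),.03,.082,.10); print('handle top',m.sum(),rect(W[m][:,:2]))
for d in spotter.spot_point(p,'key_grip'): print(d['point'],d['conf'])
print(s['tcp_pos'],yaw())
E
```

```text
clock: 3.4
tcp_pos: [0.528, -0.2197, 0.2301]
orientation: [0.759, 0.651, -0.0, -0.0]
contact_force: [0.4, 0.7, 0.0]
gripper_width: 1.0
[[-3.57283826e-04 -9.51285731e-01 -3.08310444e-01  7.83443908e-02]
 [ 9.99999926e-01 -3.83036106e-04  2.30059748e-05  3.10903573e-04]
 [-1.39979288e-04 -3.08310413e-01  9.51285798e-01 -1.16441351e-01]
 [ 0.00000000e+00  0.00000000e+00  0.00000000e+00  1.00000000e+00]] 325.19226210127806 278.08246925075605 210.73728576201586
stand 4354 0.04376955380626549 [array([ 530.2, -223. ]), array([69.7, 70.5]), np.float64(2.3)]
handle 492 [0.07406293 0.08405707 0.08548427] [array([ 530.8, -222.7]), array([33.9,  9.6]), np.float64(81.2)]
handle top 427 [array([ 530.7, -222.7]), array([33.8,  9.5]), np.float64(81.6)]
[0.5282, -0.2204, 0.0689] 0.89
[0.5057, -0.3117, 0.0604] 0.83
[0.4384, -0.221, 0.085] 0.72
[ 0.52802057 -0.21974472  0.23012498] -8.621078808536154
```

View pics/w1.png

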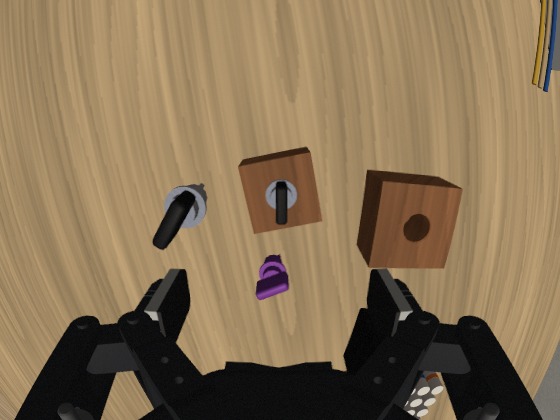

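```bash
python3 -c "
from h import *
go([.5298,-.2218,.080],-8.6)"
```

```text
t [ -4.4   2.3 150.1] dr [-0.03 -0.07 -0.02]
```

```bash
python3 -c "
from h import *
for i in range(3):
  print(status.read_state()['tcp_pos'],yaw(),status.read_state()['contact_force']); go([.5298,-.2218,.080],-8.6)"
```

```text
[ 0.52825451 -0.21732032  0.23008939] -8.621078808536154 [-0.24791184  0.75206411 -0.25448912]
t [ -4.4   2.3 150.1] dr [-0.03 -0.07 -0.02]
[ 0.52825451 -0.21732032  0.23008939] -8.621078808536154 [-0.24791184  0.75206411 -0.25448912]
t [ -4.4   2.3 150.1] dr [-0.03 -0.07 -0.02]
[ 0.52825451 -0.21732032  0.23008939] -8.621078808536154 [-0.24791184  0.75206411 -0.25448912]
t [ -4.4   2.3 150.1] dr [-0.03 -0.07 -0.02]
```

```bash
cat > wm.py <<'E'
from h import *
import sys
s=status.read_state()
p=eyes.camera('wrist'); save(p,sys.argv[1])
v,u=np.mgrid[:420,:560]; a=(u-p['cx'])/p['fx'];b=(v-p['cy'])/p['fy'];th=np.hypot(a,b)+1e-9
z=p['range_z']; k=np.tan(th)/th; c=np.stack([a*k*z,b*k*z,z],-1)
M=p['mount']; t=c@M[:3,:3].T+M[:3,3]; W=t@R.from_quat(s['orientation']).as_matrix().T+s['tcp_pos']
W[z==0]=9
def sel(c,rad,z0,z1): 
    d=np.hypot(W[...,0]-c[0],W[...,1]-c[1]); return (d<rad)&(W[...,2]>z0)&(W[...,2]<z1)
def rect(P): return [np.round(i,1) for i in cv2.minAreaRect((P*1000).astype(np.float32))]
print(s['tcp_pos'],yaw(),s['gripper_width'],s['contact_force'])
E
cat > wk.py <<'E'
from wm import *
m=sel((.53,-.221),.055,.04,.05); print('stand',m.sum(),np.median(W[m][:,2]),rect(W[m][:,:2]))
m=sel((.53,-.221),.03,.075,.10); print('handle top',m.sum(),rect(W[m][:,:2]),np.median(W[m][:,2]))
go([.5298,-.2218,.080],-8.6)
E
python3 -m crank '{"jaw":[0,0,0,0,0,0],"translation":[[-4,2,30],[-4,2,60],[-4,2,85],[-4,2,85],[-4,2,85],[-4,2,85]],"dr":[[0,0,0],[0,0,0],[0,0,0],[0,0,0],[0,0,0],[0,0,0]]}'
python3 wk.py w2.png
```

```text
clock: 4.1
tcp_pos: [0.5307, -0.223, 0.1469]
orientation: [0.758, 0.652, 0.001, 0.001]
contact_force: [0.1, 0.2, 0.3]
gripper_width: 0.999
[ 0.53066246 -0.22295328  0.14688653] -8.675778492101488 0.9988894614384786 [0.13315471 0.20982248 0.32478526]
stand 7685 0.04376714896862974 [array([ 530.2, -223.3]), array([70.2, 71.3]), np.float64(2.8)]
handle top 892 [array([ 530.5, -222.7]), array([34. ,  9.8]), np.float64(81.5)] 0.08418520138444921
t [ 1.2 -1.3 66.9] dr [ 0.15  0.01 -0.08]
```

View pics/w2.png

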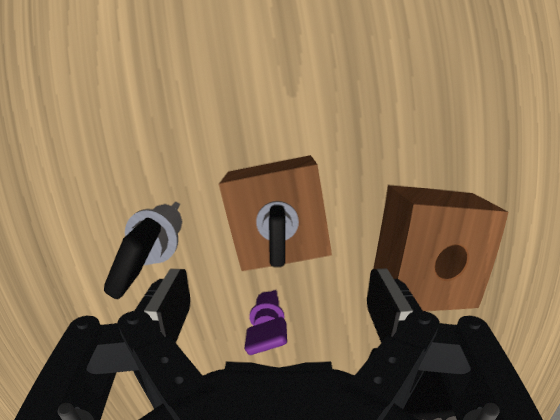

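```bash
python3 -m crank '{"jaw":[0,0,0,0,0,0],"translation":[[0,-0.5,25],[0,-0.5,50],[0,-0.5,66],[0,-0.5,66],[0,-0.5,66],[0,-0.5,66]],"dr":[[0,0,0],[0,0,0],[0,0,0],[0,0,0],[0,0,0],[0,0,0]]}'; python3 -c "
from h import *
go([.530,-.2223,.080],-8.5)"
```

```text
clock: 4.75
tcp_pos: [0.5301, -0.2236, 0.0806]
orientation: [0.759, 0.651, 0.001, 0.001]
contact_force: [-0.6, 1.0, 1.2]
gripper_width: 1.003
t [ 1.3 -0.2  0.6] dr [ 0.12  0.03 -0.22]
```

Close.

```bash
python3 -m crank '{"jaw":[0.5,0.8,1,1,1,1,1,1],"translation":[[1,0,0.5],[1,0,0.5],[1,0,0.5],[1,0,0.5],[1,0,0.5],[1,0,0.5],[1,0,0.5],[1,0,0.5]],"dr":[[0,0,0],[0,0,0],[0,0,0],[0,0,0],[0,0,0],[0,0,0],[0,0,0],[0,0,0]]}'; python3 -c "
from h import *
go([.530,-.2223,.080],-8.5)"
```

```text
clock: 5.55
tcp_pos: [0.5294, -0.2222, 0.0792]
orientation: [0.759, 0.651, 0.0, 0.0]
contact_force: [-1.3, 1.1, 5.1]
gripper_width: 0.196
t [-0.   0.6 -0.8] dr [ 0.01 -0.01 -0.22]
```

```bash
python3 -m crank '{"jaw":[1,1,1,1],"translation":[[0,0,0],[0,0,0],[0,0,0],[0,0,0]],"dr":[[0,0,0],[0,0,0],[0,0,0],[0,0,0]]}'; python3 -c "
from h import *
s=status.read_state();print(s['torque'],s['joint_efforts'])"
```

```text
clock: 5.95
tcp_pos: [0.5294, -0.2221, 0.0792]
orientation: [0.759, 0.651, 0.0, 0.0]
contact_force: [-2.1, 0.3, 5.8]
gripper_width: 0.193
[0.1596575  0.31610354 0.06332842] [ 1.61717716e-01 -5.16227639e+01  8.32393706e+00 -1.62051022e+01
 -3.27843160e-02 -5.24404440e-01 -1.63480236e-03]
```

Run:
```python
from h import *
p=eyes.camera('side'); save(p,'s2.png')
cv2.imwrite('pics/s2c.png',cv2.resize(p['frame'][200:320,240:380,::-1],None,fx=5,fy=5,interpolation=2))
p=eyes.camera('wrist'); save(p,'w3.png')
```

```text
(no output)
```

View pics/s2c.png

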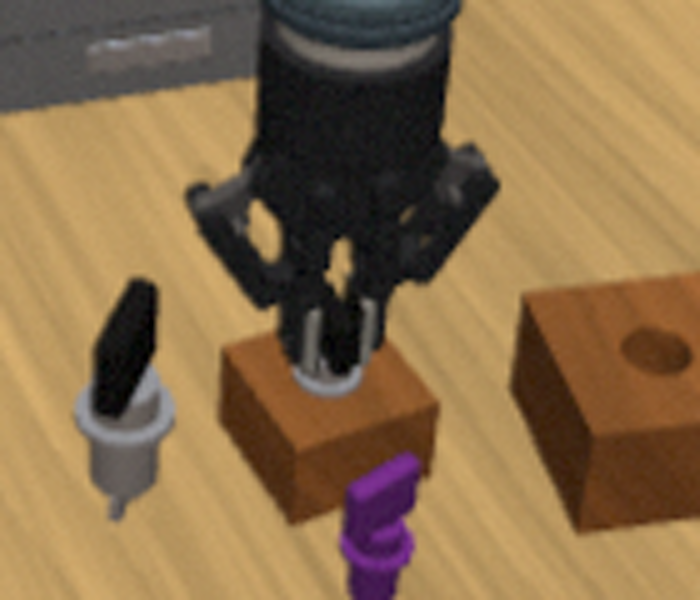

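View pics/w3.png

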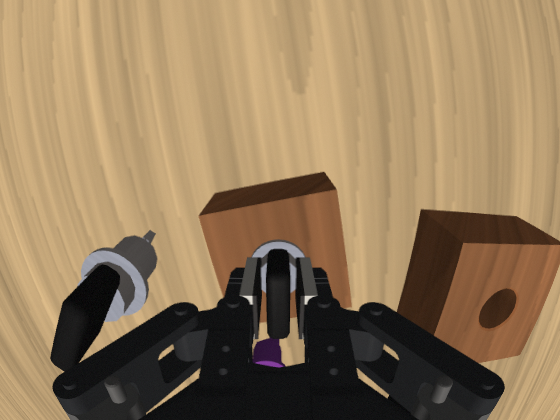

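```bash
python3 -m crank '{"jaw":[0.7,0.7,0.7,0.7,0.7,1,1,1],"translation":[[0,0,0],[0,0,0],[0,0,-3],[0,0,-6],[0,0,-7.5],[0,0,-7.5],[0,0,-7.5],[0,0,-7.5]],"dr":[[0,0,0],[0,0,0],[0,0,0],[0,0,0],[0,0,0],[0,0,0],[0,0,0],[0,0,0]]}';  python3 -m crank '{"jaw":[1,1,1,1],"translation":[[0,0,0],[0,0,0],[0,0,0],[0,0,0]],"dr":[[0,0,0],[0,0,0],[0,0,0],[0,0,0]]}'
python3 - <<'E'
from h import *
p=eyes.camera('wrist'); save(p,'w4.png')
E
```

```text
clock: 6.85
tcp_pos: [0.5295, -0.2222, 0.0867]
orientation: [0.759, 0.651, 0.0, 0.0]
contact_force: [-0.7, 0.5, 5.6]
gripper_width: 0.102
clock: 7.25
tcp_pos: [0.5296, -0.2222, 0.0867]
orientation: [0.759, 0.651, 0.0, 0.0]
contact_force: [-0.1, 1.6, 5.7]
gripper_width: 0.103
```

View pics/w4.png

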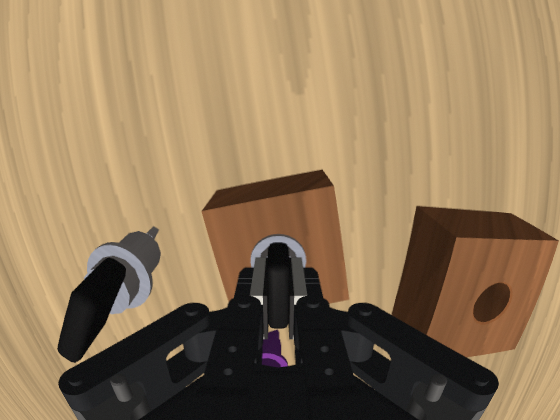

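```bash
python3 -m crank '{"jaw":[1,1,1,1,1,1,1,1],"translation":[[0,0,-5],[0,0,-12],[0,0,-22],[0,0,-34],[0,0,-48],[0,0,-62],[0,0,-75],[0,0,-75]],"dr":[[0,0,0],[0,0,0],[0,0,0],[0,0,0],[0,0,0],[0,0,0],[0,0,0],[0,0,0]]}'
python3 - <<'E'
from h import *
print(status.read_state())
p=eyes.camera('side'); save(p,'s3.png')
cv2.imwrite('pics/s3c.png',cv2.resize(p['frame'][180:300,240:380,::-1],None,fx=5,fy=5,interpolation=2))
p=eyes.camera('wrist'); save(p,'w5.png')
E
```

```text
clock: 8.1
tcp_pos: [0.5305, -0.2227, 0.1636]
orientation: [0.759, 0.651, 0.001, 0.002]
contact_force: [0.2, 0.2, -0.8]
gripper_width: 0.1
{'clock': 8.1, 'qpos': array([-0.04923151,  0.5710446 ,  0.49883037,  1.84016815, -0.36290504,
        0.81752488,  0.48157519]), 'dq': array([ 0.00588156,  0.03188814, -0.02167732,  0.02455021, -0.01512531,
       -0.02793666,  0.01008328]), 'joint_efforts': array([ -0.32916572, -50.91808319,   8.46872985, -20.1819706 ,
         0.11972884,   0.35174173,  -0.1005408 ]), 'tcp_pos': array([ 0.53051837, -0.22266175,  0.16362823]), 'orientation': array([0.75877967, 0.65134463, 0.0010431 , 0.00158261]), 'contact_force': array([ 0.24539537,  0.21986965, -0.77285689]), 'torque': array([-0.03534196, -0.0157177 ,  0.01745962]), 'gripper_width': 0.09992886467378484}
```

View pics/s3c.png

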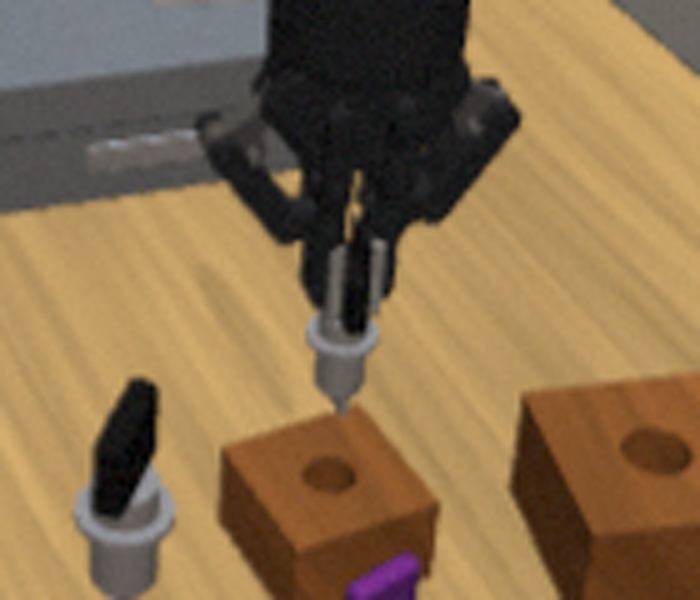

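View pics/w5.png

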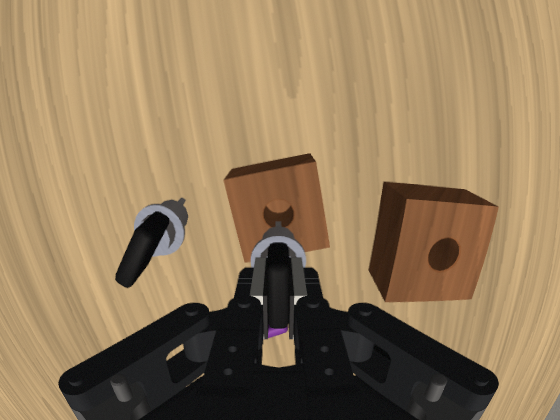

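```bash
python3 - <<'E'
from wm import *
E
cat > wc.py <<'E'
from wm import *
T=t.copy(); T[z==0]=9
m=(np.hypot(T[...,0],T[...,1])<.022)&(T[...,2]>.030)&(T[...,2]<.045); P=T[m]
print('collar pts',m.sum(),np.percentile(P[:,2],[5,25,50,75,95]))
zt=np.median(P[:,2]); Q=P[abs(P[:,2]-zt)<.002][:,:2]*1000
h=cv2.convexHull(Q.astype(np.float32))[:,0]
from scipy.optimize import least_squares
h=h[h[:,0]>np.median(h[:,0])] if 1 else h
f=lambda c:np.hypot(h[:,0]-c[0],h[:,1]-c[1])-15
s0=least_squares(f,[0,0],loss='soft_l1'); print('collar centre tool mm',s0.x,len(h),np.round(f(s0.x),1)); print(np.ptp(Q,0),Q.min(0),Q.max(0))
E
python3 wc.py w6.png; python3 -c "
from h import *
go([.5235,.183,.20],-7.2)"
```

```text
[ 0.52905214 -0.22182165  0.16104867] -8.700229096728945 0.10533873598174129 [ 0.46807636  0.73500389 -0.74441626]
collar pts 767 [0.03475154 0.03953747 0.04001964 0.04057932 0.04185879]
collar centre tool mm [-0.52557972  0.34127852] 13 [ 0.1  0.3  0.   0.   0.1 -0.5 -0.  -0.1 -0.2 -0.1  0.   0.  -0.1]
[19.46921276 29.17010915] [ -4.88588819 -14.39038841] [14.58332458 14.77972074]
t [399.3 -66.6 -39.1] dr [-0.06 -0.02 -1.5 ]Traceback (most recent call last):
  File "<stdin>", line 1, in <module>
  File "wm.py", line 4, in <module>
    p=eyes.camera('wrist'); save(p,sys.argv[1])
                                   ~~~~~~~~^^^
IndexError: list index out of range
```

```bash
python3 -m crank '{"jaw":[1,1,1,1,1,1,1,1],"translation":[[0,0,-20],[25,-4,-36],[65,-11,-39],[110,-18,-39],[155,-26,-39],[200,-33,-39],[240,-40,-39],[270,-45,-39]],"dr":[[0,0,0],[0,0,0],[0,0,-1],[0,0,-1],[0,0,-1],[0,0,-1],[0,0,-1],[0,0,-1]]}'; python3 -c "
from h import *
go([.5235,.183,.20],-7.2)"
```

```text
clock: 9.1
tcp_pos: [0.5249, 0.0548, 0.1996]
orientation: [0.752, 0.659, -0.0, -0.001]
contact_force: [0.3, 0.3, -0.6]
gripper_width: 0.103
t [126.9 -18.2  -0.4] dr [-0.09 -0.02 -0.36]
```

```bash
python3 -m crank '{"jaw":[1,1,1,1,1,1],"translation":[[40,-6,0],[80,-12,0],[110,-16,0],[127,-18,0],[127,-18,0],[127,-18,0]],"dr":[[0,0,0],[0,0,0],[0,0,0],[0,0,0],[0,0,0],[0,0,0]]}'
cat > wl.py <<'E'
from wm import *
m=sel((.523,.183),.19,.075,.0845); print('lid',m.sum(),np.median(W[m][:,2]))
for d in spotter.spot_point(p,'lock_mouth'): print('spot',np.round(d['point'],4),d['conf'])
m=sel((.523,.183),.03,.0835,.0885); print('rim',m.sum(),np.median(W[m][:,2]),rect(W[m][:,:2]))
E
python3 wl.py w7.png
```

```text
clock: 9.7
tcp_pos: [0.5249, 0.1783, 0.1999]
orientation: [0.753, 0.658, -0.001, 0.0]
contact_force: [-0.5, -1.0, -0.6]
gripper_width: 0.103
[0.52489207 0.17826242 0.19994941] -7.848917914112802 0.10272807317642085 [-0.4642916  -1.02117738 -0.58322185]
lid 47393 0.08081929079089094
spot [0.5198 0.1799 0.0888] 0.73
rim 783 0.08501836952927179 [array([522.4, 182.2]), array([34.4, 31.6]), np.float64(0.4)]
```

View pics/w7.png

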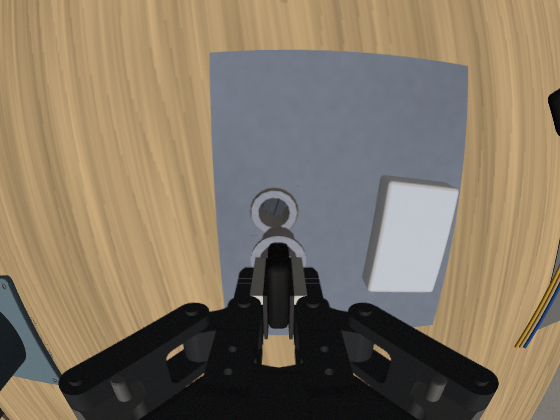

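```bash
cat >> wl.py <<'E'
from scipy.optimize import least_squares
Q=W[m][:,:2]*1000; h=cv2.convexHull(Q.astype(np.float32))[:,0]
f=lambda c:np.hypot(h[:,0]-c[0],h[:,1]-c[1])-18
s0=least_squares(f,[522,182],loss='soft_l1',f_scale=.5); print('mouth',s0.x,np.round(f(s0.x),1))
c=s0.x/1000
o=R.from_quat(s['orientation']).apply([-.0005,.0003,0]); print('key off world',o)
go([c[0]-o[0],c[1]-o[1],.20],-7.2)
cv2.imwrite('pics/crop.png',cv2.resize(p['frame'][170:250,230:320,::-1],None,fx=7,fy=7,interpolation=2))
E
python3 wl.py w8.png
```

```text
[0.52511067 0.17746317 0.20018752] -7.888432892750555 0.10288495340001788 [ 0.22056111  0.07914682 -1.0835468 ]
lid 47559 0.08079290915918697
spot [0.5217 0.1781 0.0897] 0.72
rim 796 0.08497737030091895 [array([522.4, 182.2]), array([35. , 31.7]), np.float64(0.4)]
mouth [522.73147089 180.57409043] [-0.7 -1.1 -1.1 -1.  -0.7 -0.3 -0.6 -0.5 -0.4 -0.4 -0.5 -0.4 -0.2 -0.1
 -0.2 -0.6 -0.2 -0.2 -0.2 -0.3 -0.5 -0.9 -1.  -1.1 -1.5 -1.3 -1.1 -1.1
 -1.4]
key off world [ 2.28558455e-04 -5.36433266e-04  6.19084596e-07]
t [ 2.8 -3.   0.3] dr [ 0.    0.04 -0.67]
```

View pics/crop.png

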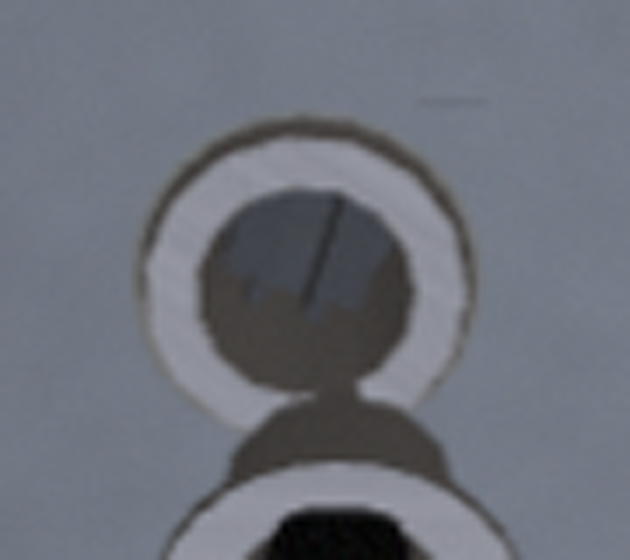

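```bash
cat > wf.py <<'E'
import sys
from wm import *
from scipy.optimize import least_squares
g=cv2.GaussianBlur(p['frame'],(3,3),0).astype(int).sum(-1)
Rm=R.from_quat(s['orientation']).as_matrix()
ray=np.stack([np.sin(th)*a/th,np.sin(th)*b/th,np.cos(th)],-1)@M[:3,:3].T@Rm.T
o=Rm@M[:3,3]+s['tcp_pos']
zp=float(sys.argv[2])
X=o+ray*((zp-o[2])/ray[...,2])[...,None]
# plane image resampled: interpolate brightness onto grid of world xy
from scipy.interpolate import griddata
c0=np.array([.5227,.182])
mm=np.hypot(X[...,0]-c0[0],X[...,1]-c0[1])<.028
gr=np.arange(-22,22.01,.25)
gx,gy=np.meshgrid(gr,gr)
I=griddata((X[mm][:,:2]-c0)*1000,g[mm],(gx,gy))
cv2.imwrite('pics/rect.png',cv2.resize(np.clip(I/3*1.3,0,255).astype(np.uint8),None,fx=3,fy=3))
from scipy.ndimage import map_coordinates
c=np.zeros(2)
for it in range(4):
    pts=[]
    for ang in np.radians(np.arange(0,360,5)):
        rr=np.arange(8,15,.25); q=c+np.outer(rr,[np.cos(ang),np.sin(ang)])
        pr=map_coordinates(I,[(q[:,1]+22)/.25,(q[:,0]+22)/.25],order=1)
        d=np.gradient(pr); j=np.argmax(d)
        if d[j]>8: pts.append(q[j])
    pts=np.array(pts)
    f=least_squares(lambda v:np.hypot(*(pts-v[:2]).T)-v[2],[*c,11.5],loss='soft_l1',f_scale=.4)
    c=f.x[:2]
res=np.hypot(*(pts-c).T)-f.x[2]
mouth=c0+c/1000
print('bore centre',mouth,'r',f.x[2],len(pts),'rms',np.sqrt(np.median(res**2)))
E
for z in .0853 .0865; do python3 wf.py w9_$z.png $z; done
```

```text
[0.52513829 0.17796986 0.20032087] -7.8449304664471695 0.10196698873880895 [ 0.36145222 -0.06062585 -0.36243605]
bore centre [0.52208834 0.18060155] r 11.611240212478098 66 rms 0.11767680145458771
[0.52511686 0.17834986 0.20035765] -7.815195093384476 0.10269754299053818 [-0.20612029  0.03368475 -1.26670831]
bore centre [0.52217406 0.18101619] r 11.561144357027343 65 rms 0.0707695588123407wf.py:17: RuntimeWarning: invalid value encountered in cast
  cv2.imwrite('pics/rect.png',cv2.resize(np.clip(I/3*1.3,0,255).astype(np.uint8),None,fx=3,fy=3))
wf.py:17: RuntimeWarning: invalid value encountered in cast
  cv2.imwrite('pics/rect.png',cv2.resize(np.clip(I/3*1.3,0,255).astype(np.uint8),None,fx=3,fy=3))
```

View pics/rect.png

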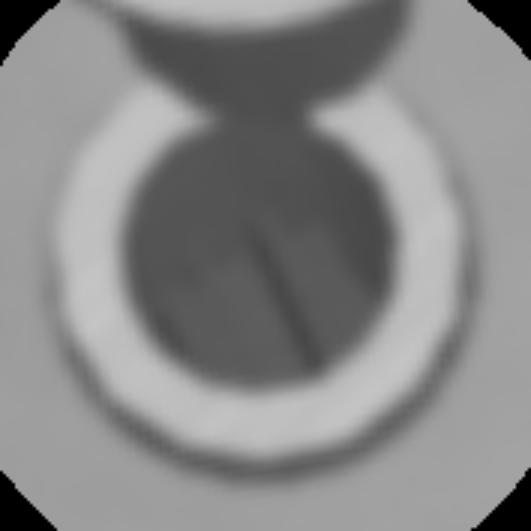

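```bash
python3 -c "
from h import *
go([.5220,.1816,.170],-22)"
```

```text
t [ 2.4 -3.4 30.4] dr [1.000e-02 1.000e-02 1.418e+01]
```

```bash
python3 -m crank '{"jaw":[1,1,1,1,1,1,1],"translation":[[1,-1,5],[2,-2,10],[2.5,-3.5,18],[2.5,-3.5,25],[2.5,-3.5,30],[2.5,-3.5,30],[2.5,-3.5,30]],"dr":[[0,0,5],[0,0,10],[0,0,14],[0,0,14],[0,0,14],[0,0,14],[0,0,14]]}'; python3 wc.py wa.png; python3 -W ignore wf.py wb.png .0865;python3 -c "
from h import *
go([.5220,.1816,.170],-22)
p=cv2.imread('pics/wb.png');cv2.imwrite('pics/crop2.png',cv2.resize(p[170:350,190:370],None,fx=3.3,fy=3.3))"
```

```text
clock: 10.7
tcp_pos: [0.522, 0.1826, 0.1704]
orientation: [0.828, 0.561, 0.0, 0.0]
contact_force: [-1.1, -1.0, 0.0]
gripper_width: 0.103
[0.52198299 0.18259882 0.17042084] -21.691755391745293 0.10260814439209595 [-1.14331558 -0.95010973  0.00179324]
collar pts 762 [0.03500791 0.03946753 0.04001723 0.04053071 0.04204396]
collar centre tool mm [-0.58487428  0.4439981 ] 14 [ 0.3  0.3  0.1  0.   0.1 -0.3 -0.4 -0.3 -0.1 -0.1  0.  -0.1 -0.1 -0. ]
[19.04941579 29.28306596] [ -4.46594893 -14.23870726] [14.58346686 15.0443587 ]
[0.52206808 0.18268786 0.17055401] -21.699697012166524 0.10655848405101767 [-0.49657505  0.44411082 -0.6440739 ]
bore centre [0.52230524 0.18119454] r 11.435068425378576 48 rms 0.13718722332816843
t [-1.1  0.3  0.6] dr [ 0.03 -0.03  0.3 ]
```

View pics/crop2.png

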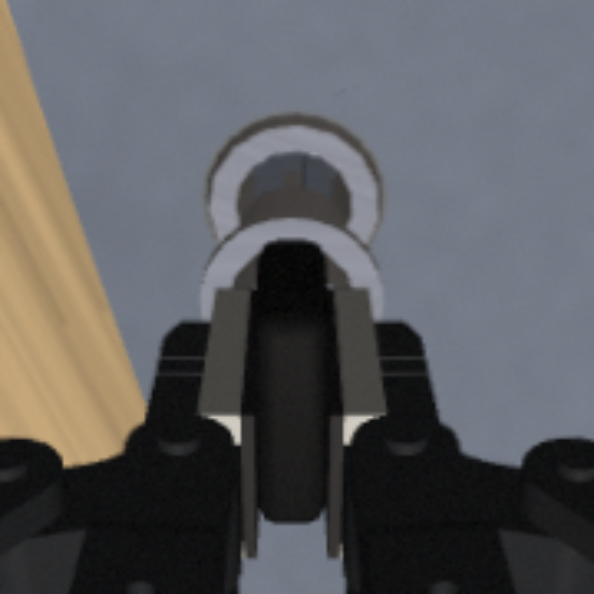

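View pics/rect.png

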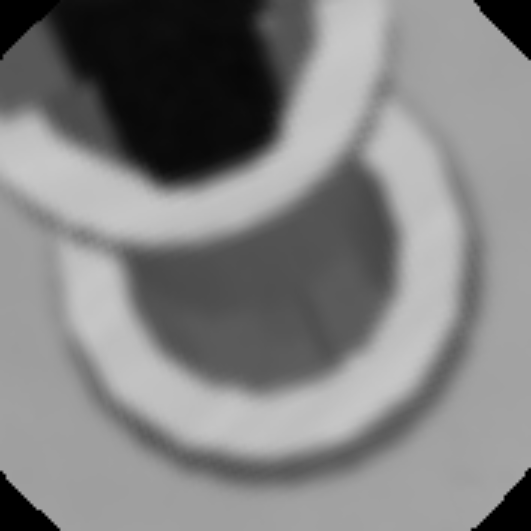

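```bash
python3 -m crank '{"jaw":[1,1,1,1,1,1],"translation":[[-0.8,0.2,3],[-0.8,0.2,6],[-0.8,0.2,9],[-0.8,0.2,12],[-0.8,0.2,14],[-0.8,0.2,14]],"dr":[[0,0,0],[0,0,0],[0,0,0],[0,0,0],[0,0,0],[0,0,0]]}'; python3 -c "
from h import *
go([.5220,.1818,.146],-22); print(status.read_state()['torque'])"
```

```text
clock: 11.4
tcp_pos: [0.5215, 0.1819, 0.1559]
orientation: [0.828, 0.561, -0.0, -0.0]
contact_force: [0.9, 0.6, -1.4]
gripper_width: 0.106
t [0.1 0.6 9.9] dr [-0.02  0.03  0.29]
[-0.04896529 -0.01534581 -0.01381727]
```

```bash
python3 -m crank '{"jaw":[1,1,1,1,1,1],"translation":[[0,0.4,1],[0,0.4,2],[0,0.4,3],[0,0.4,4],[0,0.4,5],[0,0.4,5]],"dr":[[0,0,0],[0,0,0],[0,0,0],[0,0,0],[0,0,0],[0,0,0]]}'; python3 -c "
from h import *
go([.5220,.1818,.146],-22); print(status.read_state()['torque'])"
```

```text
clock: 12.0
tcp_pos: [0.5219, 0.1818, 0.1512]
orientation: [0.828, 0.561, -0.0, -0.0]
contact_force: [-0.1, -0.1, -1.3]
gripper_width: 0.104
t [-0.   0.1  5.2] dr [-0.01  0.01  0.29]
[-0.01708825  0.00654844 -0.00832663]
```

```bash
python3 -m crank '{"jaw":[1,1,1,1,1,1],"translation":[[0,0,1],[0,0,2],[0,0,3],[0,0,4],[0,0,5],[0,0,5]],"dr":[[0,0,0],[0,0,0],[0,0,0],[0,0,0],[0,0,0],[0,0,0]]}'; python3 -c "
from h import *
go([.5220,.1818,.142],-22); print(status.read_state()['torque'])"
```

```text
clock: 12.6
tcp_pos: [0.5219, 0.1818, 0.1461]
orientation: [0.828, 0.561, -0.0, -0.0]
contact_force: [-0.4, 0.9, 0.3]
gripper_width: 0.108
t [0.  0.  4.1] dr [-0.01  0.01  0.29]
[-0.02371457  0.01459075  0.0201231 ]
```

```bash
python3 -m crank '{"jaw":[1,1,1,1,1,1],"translation":[[0,0,1],[0,0,2],[0,0,3],[0,0,3.5],[0,0,4],[0,0,4]],"dr":[[0,0,0],[0,0,0],[0,0,0],[0,0,0],[0,0,0],[0,0,0]]}'; python3 -m crank '{"jaw":[1,1,1],"translation":[[0,0,0.5],[0,0,1],[0,0,1]],"dr":[[0,0,0],[0,0,0],[0,0,0]]}'
```

```text
clock: 13.2
tcp_pos: [0.522, 0.1818, 0.1422]
orientation: [0.828, 0.561, -0.0, -0.0]
contact_force: [1.0, -0.3, -0.9]
gripper_width: 0.102
clock: 13.5
tcp_pos: [0.522, 0.1819, 0.1413]
orientation: [0.828, 0.561, 0.0, 0.0]
contact_force: [0.2, -0.6, -0.4]
gripper_width: 0.104
```

```bash
python3 -m crank '{"jaw":[1,1,1],"translation":[[0,0,0.5],[0,0,1],[0,0,1]],"dr":[[0,0,0],[0,0,0],[0,0,0]]}';python3 -m crank '{"jaw":[1,1,1],"translation":[[0,0,0.5],[0,0,1],[0,0,1]],"dr":[[0,0,0],[0,0,0],[0,0,0]]}'
```

```text
clock: 13.8
tcp_pos: [0.5221, 0.1818, 0.1403]
orientation: [0.828, 0.561, 0.0, 0.0]
contact_force: [-0.3, -0.2, -0.9]
gripper_width: 0.103
clock: 14.1
tcp_pos: [0.522, 0.1819, 0.1392]
orientation: [0.828, 0.561, -0.0, 0.0]
contact_force: [0.2, -0.3, -1.0]
gripper_width: 0.105
```

```bash
python3 -m crank '{"jaw":[1,1,1],"translation":[[0,0,0.5],[0,0,1],[0,0,1]],"dr":[[0,0,0],[0,0,0],[0,0,0]]}';python3 -m crank '{"jaw":[1,1,1],"translation":[[0,0,0.5],[0,0,1],[0,0,1]],"dr":[[0,0,0],[0,0,0],[0,0,0]]}'
```

```text
clock: 14.4
tcp_pos: [0.5221, 0.1819, 0.1382]
orientation: [0.828, 0.561, 0.0, 0.0]
contact_force: [0.1, -0.2, 0.0]
gripper_width: 0.105
clock: 14.7
tcp_pos: [0.522, 0.1818, 0.1372]
orientation: [0.828, 0.561, -0.0, 0.0]
contact_force: [0.7, -0.2, -0.2]
gripper_width: 0.103
```

```bash
python3 wc.py wd.png
```

```text
[0.5220461  0.18182744 0.13724027] -21.712890026192635 0.1031850720139777 [ 0.68183684 -0.20938994 -0.15361762]
collar pts 766 [0.03492902 0.03948338 0.04003735 0.0404973  0.04186326]
collar centre tool mm [-0.46391232  0.39248942] 14 [ 0.3 -0.1 -0.1  0.   0.   0.   0.  -0.4 -0.4 -0.1  0.1  0.1  0.   0.1]
[19.50245609 29.27882421] [ -4.69393298 -14.22676694] [14.80852312 15.05205727]
```

View pics/wd.png

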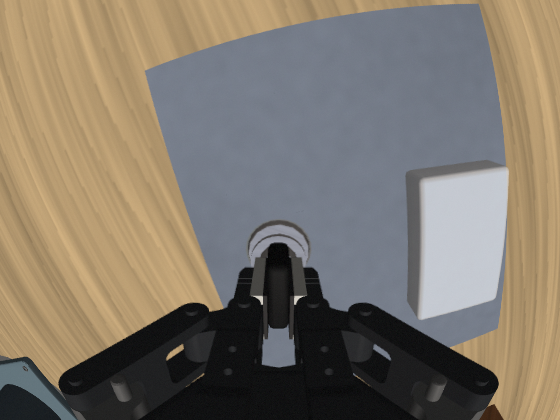

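```bash
python3 -m crank '{"jaw":[1,1,1,1],"translation":[[0,0,0.5],[0,0,1],[0,0,1.5],[0,0,1.5]],"dr":[[0,0,0],[0,0,0],[0,0,0],[0,0,0]]}';python3 -m crank '{"jaw":[1,1,1],"translation":[[0,0,0.5],[0,0,1],[0,0,1]],"dr":[[0,0,0],[0,0,0],[0,0,0]]}'
```

```text
clock: 15.15
tcp_pos: [0.5221, 0.1818, 0.1357]
orientation: [0.828, 0.561, -0.0, 0.0]
contact_force: [0.0, 0.3, -1.0]
gripper_width: 0.101
clock: 15.45
tcp_pos: [0.5221, 0.1819, 0.1348]
orientation: [0.828, 0.561, 0.0, 0.0]
contact_force: [0.8, -0.7, 0.2]
gripper_width: 0.108
```

```bash
python3 -m crank '{"jaw":[1,1,1],"translation":[[0,0,0.5],[0,0,0.8],[0,0,0.8]],"dr":[[0,0,0],[0,0,0],[0,0,0]]}';python3 -m crank '{"jaw":[1,1],"translation":[[0,0,0.4],[0,0,0.4]],"dr":[[0,0,0],[0,0,0]]}';python3 -m crank '{"jaw":[1,1],"translation":[[0,0,0.4],[0,0,0.4]],"dr":[[0,0,0],[0,0,0]]}'
```

```text
clock: 15.75
tcp_pos: [0.5221, 0.1818, 0.134]
orientation: [0.828, 0.561, 0.0, 0.0]
contact_force: [1.2, 0.9, -0.6]
gripper_width: 0.105
clock: 15.95
tcp_pos: [0.5221, 0.1819, 0.1336]
orientation: [0.828, 0.561, 0.0, 0.0]
contact_force: [0.8, -0.2, -0.9]
gripper_width: 0.102
clock: 16.15
tcp_pos: [0.5221, 0.1819, 0.1332]
orientation: [0.828, 0.561, 0.0, -0.0]
contact_force: [0.7, -0.8, 0.3]
gripper_width: 0.104
```

```bash
for i in 1 2; do :; done; python3 -m crank '{"jaw":[1,1],"translation":[[0,0,0.3],[0,0,0.3]],"dr":[[0,0,0],[0,0,0]]}';python3 -m crank '{"jaw":[1,1],"translation":[[0,0,0.3],[0,0,0.3]],"dr":[[0,0,0],[0,0,0]]}'
```

```text
clock: 16.35
tcp_pos: [0.5221, 0.1818, 0.1329]
orientation: [0.828, 0.561, 0.0, 0.0]
contact_force: [-0.3, 0.1, 0.8]
gripper_width: 0.105
clock: 16.55
tcp_pos: [0.5221, 0.1819, 0.1326]
orientation: [0.828, 0.561, 0.0, 0.0]
contact_force: [1.0, 0.1, 0.7]
gripper_width: 0.107
```

```bash
python3 -m crank '{"jaw":[1,1],"translation":[[0,0,0.3],[0,0,0.3]],"dr":[[0,0,0],[0,0,0]]}';python3 -c "
from h import *
f=[]
for i in range(3):
  s=status.read_state(); f.append(s['contact_force']); eyes.camera('side')
print(np.mean(f,0),f, s['tcp_pos'])"
```

```text
clock: 16.75
tcp_pos: [0.5221, 0.1819, 0.1323]
orientation: [0.828, 0.561, 0.0, 0.0]
contact_force: [-0.4, -1.1, 1.4]
gripper_width: 0.101
[-0.14218371 -0.29190164  1.6388077 ] [array([-0.43197025, -1.11693122,  1.41112075]), array([-0.21386349,  0.07565565,  1.68927245]), array([0.21928261, 0.16557065, 1.81602989])] [0.52207857 0.18186055 0.13230732]
```

```bash
cat > tq.py <<'E'
from h import *
T=[];F=[]
for i in range(4):
    s=status.read_state(); T.append(s['torque'][2]); F.append(s['contact_force']); eyes.camera('side')
print('yaw',round(yaw(),2),'tz',np.round(np.mean(T),4),'+-',np.round(np.std(T)/2,4),'F',np.round(np.mean(F,0),2),'z',s['tcp_pos'],'w',s['gripper_width'])
E
python3 -m crank '{"jaw":[1,1],"translation":[[0,0,-0.4],[0,0,-0.4]],"dr":[[0,0,0],[0,0,0]]}'>/dev/null; python3 tq.py
python3 -m crank '{"jaw":[1,1],"translation":[[0,0,0],[0,0,0]],"dr":[[0,0,1],[0,0,2]]}'>/dev/null; python3 tq.py
python3 -m crank '{"jaw":[1,1],"translation":[[0,0,0],[0,0,0]],"dr":[[0,0,1],[0,0,2]]}'>/dev/null; python3 tq.py
python3 -m crank '{"jaw":[1,1],"translation":[[0,0,0],[0,0,0]],"dr":[[0,0,1],[0,0,2]]}'>/dev/null; python3 tq.py
```

```text
yaw -21.71 tz 0.0082 +- 0.0185 F [0.49 0.   0.83] z [0.52207217 0.18187578 0.13269313] w 0.10372695984278794
yaw -23.71 tz 0.0037 +- 0.0139 F [-0.   -0.15  1.5 ] z [0.52204001 0.18188085 0.13269155] w 0.10254407221850065
yaw -25.71 tz 0.0002 +- 0.0049 F [0.24 0.05 1.23] z [0.52200821 0.18189308 0.132695  ] w 0.1035027760225847
yaw -27.7 tz -0.0152 +- 0.008 F [-0.05  0.33  1.21] z [0.52203194 0.18185463 0.13268364] w 0.10623374490621008
```

```bash
python3 -m crank '{"jaw":[1,1],"translation":[[0,0,0],[0,0,0]],"dr":[[0,0,1],[0,0,2]]}'>/dev/null; python3 tq.py
python3 -m crank '{"jaw":[1,1],"translation":[[0,0,0],[0,0,0]],"dr":[[0,0,1],[0,0,2]]}'>/dev/null; python3 tq.py
python3 -m crank '{"jaw":[1,1],"translation":[[0,0.1,0],[0,0.1,0]],"dr":[[0,0,2],[0,0,4]]}'>/dev/null; python3 tq.py
python3 -m crank '{"jaw":[1,1],"translation":[[0,0,0],[0,0.1,0]],"dr":[[0,0,2],[0,0,4]]}'>/dev/null; python3 tq.py
```

```text
yaw -29.71 tz -0.0192 +- 0.0125 F [ 0.06 -0.01  1.08] z [0.52209362 0.18180961 0.13269916] w 0.10515304343905138
yaw -31.71 tz 0.0483 +- 0.0102 F [ 0.61 -0.75  1.05] z [0.52219134 0.18174332 0.13273296] w 0.10349276694950289
yaw -35.71 tz 0.0347 +- 0.0108 F [ 0.65 -0.92  0.98] z [0.52220247 0.18175129 0.13269074] w 0.10503832669805246
yaw -39.71 tz 0.0315 +- 0.0119 F [ 0.7  -1.02  1.  ] z [0.52223128 0.1817265  0.13268478] w 0.1007430692838848
```

```bash
python3 -m crank '{"jaw":[1,1,1,1,1,1,1,1],"translation":[[0,0,0],[0.1,0.1,0],[0.1,0.1,0],[0.1,0.2,0],[0.1,0.3,0],[0.1,0.4,0],[0.1,0.4,0],[0.1,0.5,0]],"dr":[[0,0,3],[0,0,8],[0,0,14],[0,0,20],[0,0,26],[0,0,32],[0,0,38],[0,0,42]]}'; python3 tq.py
python3 -m crank '{"jaw":[1,1,1,1],"translation":[[0,0,0],[0,0.1,0],[0,0.1,0],[0,0.1,0]],"dr":[[0,0,4],[0,0,8],[0,0,12],[0,0,12]]}'; python3 tq.py; python3 -c "
from h import *
print(status.read_state()['qpos'])"
```

```text
clock: 20.9
tcp_pos: [0.5225, 0.1814, 0.1326]
orientation: [0.998, 0.07, -0.0, 0.0]
contact_force: [-0.4, -1.8, 0.9]
gripper_width: 0.102
yaw -81.59 tz 0.0344 +- 0.0145 F [ 0.28 -1.17  1.3 ] z [0.52250689 0.18141308 0.13257939] w 0.10344662681168637
clock: 21.5
tcp_pos: [0.5225, 0.1813, 0.1326]
orientation: [0.999, -0.032, -0.0, 0.0]
contact_force: [0.2, -2.0, 1.7]
gripper_width: 0.102
yaw -93.61 tz 0.0245 +- 0.0035 F [ 0.01 -1.98  1.14] z [0.52257216 0.18126411 0.13268649] w 0.10627986273418491
[-0.99526099  0.6900817   0.80238159  1.92160132 -0.67465997  0.82264966
 -1.45718642]
```

```bash
python3 -m crank '{"jaw":[0.7,0.5,0.5,0.5,0.5,0.5],"translation":[[0,0,0],[0,0,0],[0,0,0],[0,0,0],[0,0,0],[0,0,0]],"dr":[[0,0,0],[0,0,0],[0,0,0],[0,0,0],[0,0,0],[0,0,0]]}'; python3 tq.py
python3 - <<'E'
from h import *
p=eyes.camera('wrist'); save(p,'we.png')
E
```

```text
clock: 22.3
tcp_pos: [0.5227, 0.1815, 0.1327]
orientation: [0.999, -0.032, -0.0, -0.0]
contact_force: [-0.2, 0.1, 0.8]
gripper_width: 0.496
yaw -93.72 tz -0.0217 +- 0.0086 F [-0.64 -0.21 -0.11] z [0.52266066 0.18143205 0.13269829] w 0.5019464299370577
```

View pics/we.png

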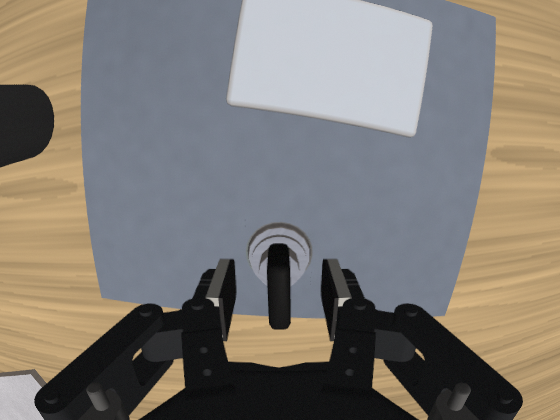

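Key stands free in the lock, clear of both pads. Raise straight up, then check.

```bash
python3 -m crank '{"jaw":[0.5,0.5,0.5,0.5,0.5,0.5,0.5,0.5],"translation":[[0,0,-5],[0,0,-15],[0,0,-30],[0,0,-50],[0,0,-70],[0,0,-90],[0,0,-100],[0,0,-100]],"dr":[[0,0,0],[0,0,0],[0,0,0],[0,0,0],[0,0,0],[0,0,0],[0,0,0],[0,0,0]]}'
cat > fin.py <<'E'
from wm import *
m=sel((.5225,.1815),.025,.115,.15); print('handle top',m.sum(),np.percentile(W[m][:,2],[5,50,95]),rect(W[m][:,:2]))
m=sel((.5225,.1815),.19,.075,.0845); print('lid z',np.median(W[m][:,2]))
m=sel((.5225,.1815),.022,.0885,.1); print('collar z',np.median(W[m][:,2]),m.sum())
for n in ['top','side']:
    p=eyes.camera(n); save(p,n+'F.png')
    for k in ['key_grip','bead_case_mid','flask_mid','marker_caddy_mid']:
        for d in spotter.spot_point(p,k): print(n,k,np.round(d['point'],4),round(d['conf'],2))
    Wc=cloud(p); q=(np.hypot(Wc[...,0]-.5225,Wc[...,1]-.1815)<.025)&(Wc[...,2]>.12)&(Wc[...,2]<.15); print(n,'handle',q.sum(),np.percentile(Wc[q][:,2],[5,50,95]) if q.any() else '', rect(Wc[q][:,:2]) if q.any() else '')
E
python3 fin.py wf.png
python3 -c "
import cv2
p=cv2.imread('pics/sideF.png');cv2.imwrite('pics/sFc.png',cv2.resize(p[80:240,170:330],None,fx=3.7,fy=3.7))"
```

```text
clock: 23.35
tcp_pos: [0.5236, 0.1816, 0.2345]
orientation: [0.999, -0.032, 0.001, -0.001]
contact_force: [0.1, -0.3, 1.1]
gripper_width: 0.501
[0.52359572 0.18163345 0.23452742] -93.69898990432912 0.5007750084488213 [ 0.12738141 -0.25880433  1.08063458]
handle top 649 [0.12258423 0.13067814 0.13198623] [array([523.1, 180.1]), array([ 9.6, 33.8]), np.float64(86.5)]
lid z 0.08083088489410958
collar z 0.09326290139372966 386
top key_grip [ 0.4391 -0.2169  0.0843] 0.78
top key_grip [ 0.5086 -0.3107  0.0649] 0.58
top key_grip [0.521  0.1819 0.1171] 0.43
top bead_case_mid [0.624  0.1546 0.0931] 0.6
top flask_mid [0.628  0.4116 0.0994] 0.77
top marker_caddy_mid [ 0.6333 -0.4548  0.0518] 0.72
top handle 39 [0.12543318 0.13197624 0.13574659] [array([512.3, 181.6]), array([17.3,  9.5]), np.float64(1.5)]
side key_grip [ 0.4333 -0.2208  0.0918] 0.67
side key_grip [ 0.5086 -0.3112  0.0621] 0.67
side key_grip [0.5216 0.1836 0.1198] 0.61
side bead_case_mid [0.6245 0.1493 0.0957] 0.92
side flask_mid [0.6254 0.4113 0.0988] 0.71
side handle 60 [0.12137256 0.12786198 0.13276014] [array([521.3, 178.5]), array([33.7, 13.7]), np.float64(9.1)]
```

View pics/wf.png

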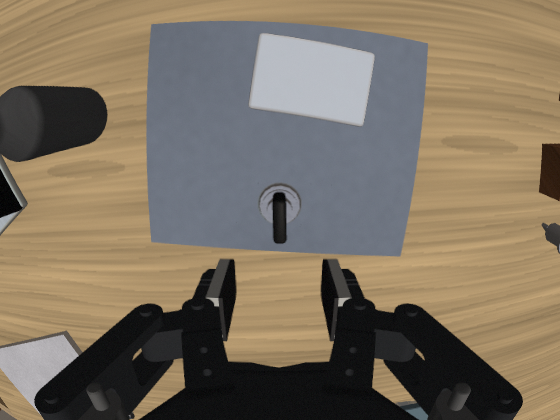

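View pics/sFc.png

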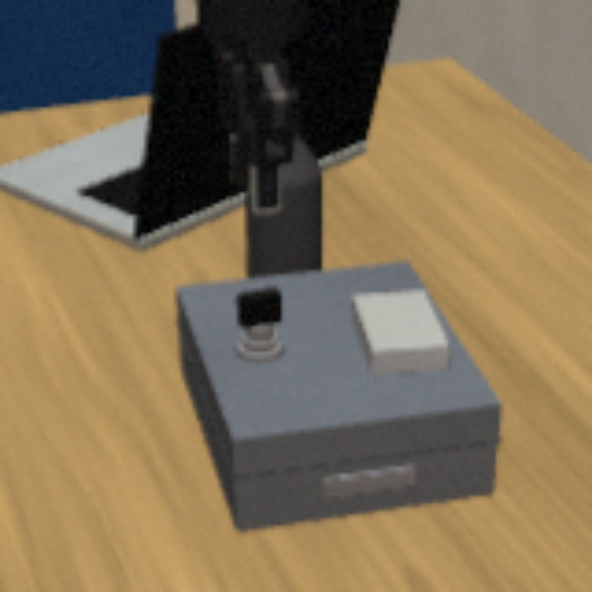

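```bash
python3 -m crank '{"jaw":[0.5,0.5],"translation":[[0,0,0],[0,0,0]],"dr":[[0,0,0],[0,0,0]]}'; python3 -c "
from bench import *
print(sign_off())"
```

```text
clock: 24.1
tcp_pos: [0.5227, 0.1814, 0.2327]
orientation: [0.999, -0.032, 0.0, 0.0]
contact_force: [-0.6, -1.0, -0.7]
gripper_width: 0.501
the job is handed in; nothing more can be done
None
```

I put the black key from the 70 mm stand into the lock, turned it clockwise and let go. It is standing fully home, and the job was handed in at about 24 s. No verdict was reported.

- **Grasp:** My first grip was too low and closed on the shank. I opened the gripper, raised it 7.5 mm and took the handle instead.
- **Finding the slot:** A faint line was visible inside the bore, so I lined the tongue up with it. The key went straight home on the first descent, so I never needed the back-and-forth search. Contact forces stayed around 2 N.
- **Turn:** I turned the key about 72° in all. The first 9° or so was free play before the friction torque (about 0.04 N m) set in, so I estimate the plug turned about 63° (1.1 rad). The plug angle itself can't be read directly.
- **Last checks:** The handle top is at about 132.5 mm after correcting the wrist camera's small depth error, which matches fully home. The key is upright, and the gripper is open about 100 mm above the lock. The bead case and flask were found where they started, to within the detector's accuracy. So was the caddy, which only the top camera confirmed.
- **Disagreement:** The top and side cameras gave a poor outline of the handle because few of their depth points fell on it. I relied on the wrist camera, and its handle direction agreed with the gripper's.

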